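# Release the latched key on the float-drying control box

### The arm

A 6-joint arm with a two-finger parallel gripper is mounted at the origin on the work surface. World frame = base frame: x ahead of the robot, y to its left, z up, the work surface at z = 0. Lengths are in m, angles in rad, forces in N, time in s.
With the tool pointing down it reaches from about 0.275 to 0.825 m from the base axis. Payload 5.2 kg.
Tool frame: the origin (TCP) lies at the very end of the fingers, on their centre line; the grasp point (between the pads) lies 19 mm behind it; z points along the fingers, y is the line along which they close (so a half turn about z gives the same grasp; the last joint's range is limited). The gripper opens to 93 mm and grips with 3 to 60 N. Pads are 15 mm wide; open, the fingers measure 128 mm over their backs; the gripper's body (75 mm by 188 mm) begins 65 mm behind the grasp point.
Start: joints at [1.035, 0.259, 1.535, -0, 1.348, -0.203], TCP at [0.18, 0.52, 0.219] pointing down, gripper open.
Joint ranges: [-3.14, 3.14], [-0.91, 2.08], [0.19, 2.58], [-1.22, 4.36], [0.22, 2.71], [-3.12, 3.12]. Speed limits (rad/s): [2.57, 2.57, 3.14, 3.14, 3.14, 3.14].

### API

Orientations are given as a unit quaternion [w, x, y, z].
In Python, from cell import read_state, optics, finish_job gives the robot as it stands. The module is installed in compiled form; this text tells all that it offers.
- The arm moves only by the tool servo_tool, never from a script. Its argument "rows" is a list of rows, each a list of 3 entries, a list of its own where there are three numbers: the shift along the tool's x, y, z in units of 30 mm (1.0 is 30 mm), then the turn, a rotation vector about the tool's x, y, z in units of 8 degrees (1.0 is 8 degrees), then the closure, from -1 (fully open) to 1 (shut). A call has 1 to 5 rows; each row shifts and turns the commanded pose from where the row before left it, along the tool's axes as they then stand; what a row does not reach is not made up. A row lasts 1/10 s, in which the tool goes at most 50 mm and 8.59 degrees, less where a joint would pass 70% of its speed; a pose out of reach is approached as far as the arm can. A call is refused whole if a number of a shift passes 1 or a number of a turn 1, either way. A call with a gripper value outside its range is refused whole. The fingers move at their own pace and stop on an object; the grip force is fixed at half the most. Time passes only in rows, so rows that do not move let the fingers close. It gives the time, the measured TCP pose, the force, the opening and the grip force at its end, in the units of the state.
- read_state(): the state, without advancing time (a new reading comes with each control period).
- optics.snapshot(name): name is "scene" or "top" or "wrist"; returns the picture (384x512x3 uint8, red, green, blue); there is no depth.
- optics.calibration(name): a dict with "vfov" (degrees; the focal length in pixels is half the picture's height over the tangent of half this angle, whatever the lens; pixels are square), "cx", "cy" (the principal point, pixels), "k1" (the pictures are not rectified: a ray, as slopes to the right and down, at radius r is drawn at 1 + k1 r^2 times it, then the intrinsics apply), "rvec" (rotation vector, rad) and "tvec" (3), from world to camera coordinates, as OpenCV has them; the wrist camera has in their place "mount" (4x4, takes a point from camera to tool coordinates, whose origin is the TCP and whose axes are the flange's). Camera axes: x right, y down, z forward; pixel columns grow to the right and rows downward; lengths in m; the calibration is good to about 2 mm. A picture is of the moment at which its call begins: read the wrist's pose just before it. calibration takes no time and is no camera call.
- finish_job(): hands the job in; it is judged then, once.
The state is a dict: "time_s": time; "joints": joint angles; "qvel": joint speeds; "tau": joint torques, N m; "ee_pos": TCP position; "eef_rot": TCP orientation; "ft_force": force on the tool from outside, world axes, zero at the start; "wrist_torque": the same for the moment, N m; "finger_gap": finger opening in m; "gripper_force": force on a finger pad.
Only numpy, scipy, OpenCV 4.12 (cv2) and the standard library are available. Lean on these libraries where they do the work, as an engineer would, in place of code of your own. Each camera call takes 0.05 s, during which the arm holds its last target. There are 200 camera calls.

### The job

One of the four identical keys on the blue control box of the float dryer has been left latched down. With the gripper's fingertips tap each of the four keys lightly, one after another from left to right as seen from the robot, without pressing a standing key home or releasing the latched one yet; when all four have been tapped, press the latched key firmly until it lets go, so that all four keys stand up. Grasp nothing, and leave the things around and on the box where they are.

Things in the scene. Friction and masses are not known exactly. Their poses are not given: they have to be found in the camera images.
- console: blue control box with dark steel deck, 160 (x) x 250 (y) x 60 (z) mm, fixed to the bench; origin at the centre of its underside; its -x side faces the robot, +y is left as seen from the robot, z up. On its deck four identical ivory keys stand in a row along its y axis, 55 mm apart, each cap 30 (x) x 26 (y) mm. They move only down and up
- deck_mid (a point): middle of the box's deck (60 mm up), midway between keys 2 and 3. A key that stands up has its top 18 mm above the deck; it goes down 14 mm on a spring (1.5 N to start, 0.5 N more per mm, 8.5 N at the bottom) and comes back up. More than 8 mm down is pressed, no longer tapped: do not do this to a standing key
- row_mid (a point): middle of the row, 78 mm up, level with the tops of standing keys. One key, not known which, is latched: its top is 6 mm lower than the others' and it does not give under less than 4 N; pressed firmly it lets go after 3 to 4 mm more (6 to 7 N) and bottoms after 8 mm (8.5 N); it comes up level with the others when the finger is lifted
- key_place_1 (a point): the leftmost key's place as seen from the robot: fixed point over the box at the middle of that key, at the height of the top of a key that stands up (78 mm above the bench); it does not follow the key
- key_place_2 (a point): the second from left key's place as seen from the robot: fixed point over the box at the middle of that key, at the height of the top of a key that stands up (78 mm above the bench); it does not follow the key
- key_place_3 (a point): the third from left key's place as seen from the robot: fixed point over the box at the middle of that key, at the height of the top of a key that stands up (78 mm above the bench); it does not follow the key
- key_place_4 (a point): the rightmost key's place as seen from the robot: fixed point over the box at the middle of that key, at the height of the top of a key that stands up (78 mm above the bench); it does not follow the key
- varnish_jar: loose amber glass jar with steel lid, 56 mm across, 70 mm high, beside the box's left end; origin at the centre of its underside; leave it alone
- tape_roll: loose yellow tape roll lying flat, 84 mm across, 25 mm high, beside the box's right end; origin at the centre of its underside; leave it alone
- screwdriver: loose screwdriver with red handle, 170 mm long, lying between the robot and the box; leave it alone
- ferrule: loose brass turned ferrule, 22 mm across, 24 mm high, standing on the rear part of the box's deck, about 60 mm behind the row of keys; origin at the centre of its underside; leave it alone
- paint_bottle: loose small red bottle, 36 mm across, 65 mm high; origin at the centre of its underside; leave it alone
- float_stand: loose wooden block 60 x 130 x 35 mm with fishing floats stuck in it (about 90 mm high in all); origin at the centre of its underside; leave it alone
- cork_block: loose cork block 50 x 35 x 30 mm; origin at the centre of its underside; leave it alone

How it is judged:
On the way, in this order (a step that is already met when the one before it is completed fails the run):
1. the leftmost key is touched with the fingers while the latched key is still latched (x of pawl_c0 in the frame of console below 0.003 m and ((contact force between the fingers and key_a_c0 above 0.3 N and horizontal distance between key_a_c0 and key_place_1 below 0.015 m) or (contact force between the fingers and key_b_c0 above 0.3 N and horizontal distance between key_b_c0 and key_place_1 below 0.015 m) or (contact force between the fingers and key_c_c0 above 0.3 N and horizontal distance between key_c_c0 and key_place_1 below 0.015 m) or (contact force between the fingers and key_d_c0 above 0.3 N and horizontal distance between key_d_c0 and key_place_1 below 0.015 m))), for 0.03 s.
2. the second key is touched with the fingers while the latched key is still latched (x of pawl_c0 in the frame of console below 0.003 m and ((contact force between the fingers and key_a_c0 above 0.3 N and horizontal distance between key_a_c0 and key_place_2 below 0.015 m) or (contact force between the fingers and key_b_c0 above 0.3 N and horizontal distance between key_b_c0 and key_place_2 below 0.015 m) or (contact force between the fingers and key_c_c0 above 0.3 N and horizontal distance between key_c_c0 and key_place_2 below 0.015 m) or (contact force between the fingers and key_d_c0 above 0.3 N and horizontal distance between key_d_c0 and key_place_2 below 0.015 m))), for 0.03 s.
3. the third key is touched with the fingers while the latched key is still latched (x of pawl_c0 in the frame of console below 0.003 m and ((contact force between the fingers and key_a_c0 above 0.3 N and horizontal distance between key_a_c0 and key_place_3 below 0.015 m) or (contact force between the fingers and key_b_c0 above 0.3 N and horizontal distance between key_b_c0 and key_place_3 below 0.015 m) or (contact force between the fingers and key_c_c0 above 0.3 N and horizontal distance between key_c_c0 and key_place_3 below 0.015 m) or (contact force between the fingers and key_d_c0 above 0.3 N and horizontal distance between key_d_c0 and key_place_3 below 0.015 m))), for 0.03 s.
4. the rightmost key is touched with the fingers while the latched key is still latched (x of pawl_c0 in the frame of console below 0.003 m and ((contact force between the fingers and key_a_c0 above 0.3 N and horizontal distance between key_a_c0 and key_place_4 below 0.015 m) or (contact force between the fingers and key_b_c0 above 0.3 N and horizontal distance between key_b_c0 and key_place_4 below 0.015 m) or (contact force between the fingers and key_c_c0 above 0.3 N and horizontal distance between key_c_c0 and key_place_4 below 0.015 m) or (contact force between the fingers and key_d_c0 above 0.3 N and horizontal distance between key_d_c0 and key_place_4 below 0.015 m))), for 0.03 s.
5. the latched key is pressed with the fingers until its latch lets go (x of pawl_c0 in the frame of console above 0.006 m and contact force between the fingers and key_a_c0 above 0.3 N).
At the end, for the whole second after the job is handed in: the latch has let go and all four keys stand up, each within 1.5 mm of its full height; everything else is at rest within 20 mm of where it was (x of pawl_c0 in the frame of console above 0.006 m and z of each of key_a_c0, key_b_c0, key_c_c0, key_d_c0 in the frame of console above 0.0645 m and linear speed of each of varnish_jar, tape_roll, screwdriver, ferrule, paint_bottle, float_stand, cork_block below 0.02 m/s); the robot touches nothing.
It fails at once if a key that was standing up is pressed more than 8 mm down (z of any of key_b_c0, key_c_c0, key_d_c0 in the frame of console below 0.058 m).
It fails at once if any other thing is lifted, carried or shifted by more than 20 mm, or tipped over (distance of any of varnish_jar, tape_roll, screwdriver, ferrule, paint_bottle, float_stand, cork_block from where it was at the start of the episode above 0.02 m or angle between any of varnish_jar, tape_roll, ferrule, paint_bottle, float_stand, cork_block's own z axis and vertical above 0.5 rad).
It also fails if it takes over 48 s, if anything falls off the work surface, if the arm or the gripper's body presses on something with over 40 N, if the wrist force passes 120 N, or if a joint passes its speed limit or range.

## Working session

There is one attempt and no reset: what is moved stays moved. The work goes in short steps, Python scripts to look and compute and a tool call to move; the robot and the scene stay as the last step left them, time stands still between calls to the robot, and variables do not carry over. Pictures are saved under pics/ and viewed, at most 10 in all, crops included, and the job is handed in when it is done.

Besides the shell and the picture viewer there is one more tool, called after "Emit:" as name(argument=value, ...), one argument or row to a line, values as JSON. servo_tool: Moves the arm, as the interface text tells. Its arguments: {"type":"object","properties":{"rows":{"type":"array","items":{"type":"array"}}},"required":["rows"]}

```bash
mkdir -p pics
python3 - <<'E'
from cell import read_state, optics
import cv2
s=read_state(); print(s)
for n in ("scene","top"):
    cv2.imwrite(f"pics/{n}0.png",optics.snapshot(n)[:,:,::-1])
    print(n,optics.calibration(n))
print(optics.calibration("wrist"))
E
```

```text
{'time_s': 0.0, 'joints': array([ 1.03520075e+00,  2.59322717e-01,  1.53608369e+00,  9.75096031e-06,
        1.34798139e+00, -2.02766845e-01]), 'qvel': array([-0.00020659, -0.00085891, -0.00032404,  0.00056958,  0.00045536,
        0.00046573]), 'tau': array([ 1.81234678e-03, -4.37305641e+01, -2.84003627e+01,  7.22789741e-02,
        4.13914165e-02, -1.20830496e-04]), 'ee_pos': array([0.17936932, 0.5193555 , 0.21782837]), 'eef_rot': array([-3.28325714e-04,  1.65648321e-01,  9.86184480e-01, -8.35384660e-04]), 'ft_force': array([0.93879203, 0.38428434, 0.2626177 ]), 'wrist_torque': array([-0.02150947,  0.00959631, -0.03023315]), 'gripper_force': 0.0, 'finger_gap': 0.09275702029605128}
scene {'vfov': 51.385669066701155, 'cx': 251.79935076117332, 'cy': 182.71457998447636, 'k1': -0.07289118698900875, 'rvec': array([ 1.79041294,  1.6219432 , -0.75960046]), 'tvec': array([-0.07169818, -0.3097803 ,  1.47316498])}
top {'vfov': 46.20907593519649, 'cx': 256.19373451035676, 'cy': 192.7694349378981, 'k1': -0.032376849621023045, 'rvec': array([ 2.20616945, -2.18508908,  0.0681509 ]), 'tvec': array([0.00710352, 0.5580294 , 1.09858415])}
{'vfov': 66.70545047125204, 'cx': 252.65131711256274, 'cy': 189.20469077810301, 'k1': -0.00481927882672034, 'mount': array([[-2.21090347e-05, -9.53133744e-01, -3.02549278e-01,
         8.44616222e-02],
       [ 9.99999689e-01,  2.17363147e-04, -7.57844075e-04,
        -3.46962215e-05],
       [ 7.88089823e-04, -3.02549201e-01,  9.53133443e-01,
        -1.66408098e-01],
       [ 0.00000000e+00,  0.00000000e+00,  0.00000000e+00,
         1.00000000e+00]])}
```

View pics/top0.png

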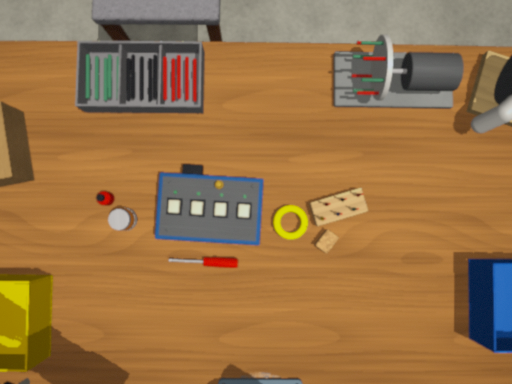

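View pics/scene0.png

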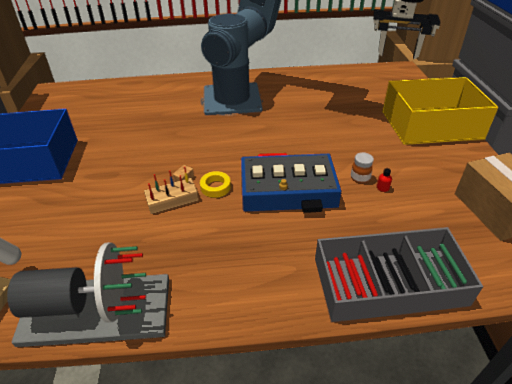

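The top view shows the console with ivory keys near (174,207), (197,208), (220,209) and (244,211). The jar is at (120,218), the tape at (291,222), the screwdriver at (205,262) and the ferrule at (219,184). The scene view agrees. Next I'll measure the keys.

```bash
cat > h.py <<'E'
import numpy as np, cv2
from cell import read_state, optics
from scipy.spatial.transform import Rotation as R
def cam(n,s=None):
    c=optics.calibration(n); f=192/np.tan(np.radians(c["vfov"]/2))
    if "mount" in c:
        s=s or read_state(); T=np.eye(4); q=s["eef_rot"]; T[:3,:3]=R.from_quat([*q[1:],q[0]]).as_matrix(); T[:3,3]=s["ee_pos"]
        T=T@c["mount"]; Rm=T[:3,:3]; o=T[:3,3]
    else:
        Rm=R.from_rotvec(c["rvec"]).as_matrix().T; o=-Rm@c["tvec"]
    K=np.array([[f,0,c["cx"]],[0,f,c["cy"]],[0,0,1]]); return K,c["k1"],Rm,o
def px2w(cm,uv,z):
    K,k1,Rm,o=cm
    p=cv2.undistortPoints(np.array(uv,float).reshape(-1,1,2),K,np.array([k1,0,0,0.]))[:,0]
    d=np.c_[p,np.ones(len(p))]@Rm.T
    return o+d*((z-o[2])/d[:,2])[:,None]
def w2px(cm,P):
    K,k1,Rm,o=cm
    return cv2.projectPoints((np.atleast_2d(P)-o)@Rm,np.zeros(3),np.zeros(3),K,np.array([k1,0,0,0.]))[0][:,0]
def blobs(m,amin,amax):
    n,l,st,ce=cv2.connectedComponentsWithStats(m.astype(np.uint8))
    return [(ce[i],st[i]) for i in range(1,n) if amin<st[i,4]<amax]
E
python3 - <<'E'
from h import *
for n,box in (("top",(160,255,190,230)),("scene",(240,335,155,185))):
    im=cv2.imread(f"pics/{n}0.png").astype(int); m=(im.min(2)>170); M=np.zeros_like(m); x0,x1,y0,y1=box; M[y0:y1,x0:x1]=m[y0:y1,x0:x1]
    b=sorted(blobs(M,20,500),key=lambda t:t[0][0]); uv=np.array([t[0] for t in b]); print(n,[(t[0].round(1),t[1][2:]) for t in b])
    w=px2w(cam(n),uv,.078); print(w.round(4)); print(np.linalg.norm(np.diff(w,axis=0),axis=1))
E
```

```text
top [(array([173.5, 206. ]), array([ 10,  11, 105], dtype=int32)), (array([196.5, 207.4]), array([ 10,  12, 110], dtype=int32)), (array([219.9, 209.1]), array([ 11,  11, 104], dtype=int32)), (array([243.5, 210.4]), array([ 10,  12, 113], dtype=int32))]
[[0.5217 0.2056 0.078 ]
 [0.5188 0.1518 0.078 ]
 [0.5155 0.0972 0.078 ]
 [0.513  0.042  0.078 ]]
[0.05388556 0.05467688 0.05524984]
scene [(array([257. , 168.7]), array([ 9,  7, 53], dtype=int32)), (array([278.3, 168.1]), array([ 9,  7, 56], dtype=int32)), (array([298.9, 167.4]), array([ 9,  7, 53], dtype=int32)), (array([319.8, 168.5]), array([10,  6, 53], dtype=int32))]
[[0.5137 0.0408 0.078 ]
 [0.5175 0.0961 0.078 ]
 [0.5205 0.15   0.078 ]
 [0.5313 0.2028 0.078 ]]
[0.05541457 0.05400504 0.05386987]
```

Key 1 (leftmost) shows the offset of a lower top in both views, so it's probably the latched one. I'll turn the tool to the box, close the fingers and move over the row.

Emit:
servo_tool(
  rows=[
    [[0, 0, 0], [0, 0, -1], 1],
    [[0, 0, 0], [0, 0, -1], 1],
    [[-0.9, -0.85, 0], [0, 0, 0], 1],
    [[-0.9, -0.85, 0], [0, 0, 0], 1],
    [[-0.9, -0.85, 0], [0, 0, 0], 1],
  ],
)

```text
time_s: 0.6
ee_pos: [0.2567, 0.4381, 0.2182]
eef_rot: [-0.0, 0.026, 1.0, -0.0]
ft_force: [0.8, 0.3, -0.3]
finger_gap: 0.0575
gripper_force: 0.0
```

Emit:
servo_tool(
  rows=[
    [[-0.9, -0.85, 0], [0, 0, 0], 1],
    [[-0.9, -0.85, 0], [0, 0, 0], 1],
    [[-0.9, -0.85, 0], [0, 0, 0], 1],
    [[-0.9, -0.85, 0], [0, 0, 0], 1],
    [[-0.9, -0.85, 0], [0, 0, 0], 1],
  ],
)

```text
time_s: 1.1
ee_pos: [0.385, 0.3032, 0.2184]
eef_rot: [-0.0, 0.027, 1.0, -0.0]
ft_force: [0.7, 0.8, 0.2]
finger_gap: 0.0175
gripper_force: 0.0
```

Emit:
servo_tool(
  rows=[
    [[-0.9, -0.85, 0], [0, 0, 0], 1],
    [[-0.9, -0.85, 0], [0, 0, 0], 1],
    [[-0.9, -0.85, 0], [0, 0, 0], 1],
    [[-0.9, -0.85, 0], [0, 0, 0], 1],
    [[0, 0, 0], [0, 0, 0], 1],
  ],
)

```text
time_s: 1.6
ee_pos: [0.4895, 0.1937, 0.218]
eef_rot: [0.0, 0.029, 1.0, -0.001]
ft_force: [0.1, 0.2, -0.2]
finger_gap: 0.0005
gripper_force: 0.0
```

Run:
```python
from h import *
s=read_state(); print(s["time_s"],s["ee_pos"],s["finger_gap"],s["ft_force"])
q=s["eef_rot"]; print(R.from_quat([*q[1:],q[0]]).as_matrix().round(3))
im=optics.snapshot("wrist"); cv2.imwrite("pics/w1.png",im[:,:,::-1]); np.save("s1.npy",s,allow_pickle=True)
```

```text
1.6 [0.48952826 0.19369    0.21803797] 0.0004871034868497629 [ 0.132122    0.21430048 -0.21478737]
[[-0.998  0.058  0.   ]
 [ 0.058  0.998 -0.001]
 [-0.001 -0.001 -1.   ]]
```

View pics/w1.png

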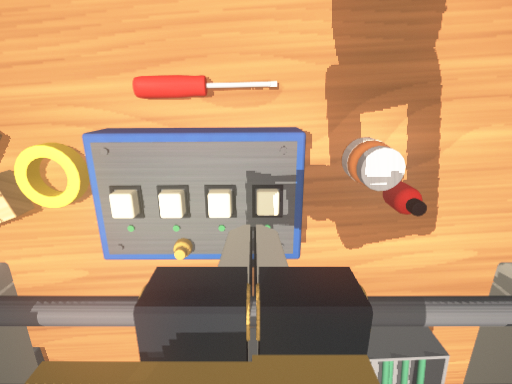

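The wrist view looks back towards the robot, with image right being the robot's left. Keys sit at (124,204), (172,204), (220,204) and (268,202), with key 1 in the gripper's shadow. The fingertips are near (252,230). I'll refine the positions from here.

Run:
```python
from h import *
s=np.load("s1.npy",allow_pickle=True).item()
im=cv2.imread("pics/w1.png"); g=im.min(2).astype(int); cm=cam("wrist",s)
print("tcp px",w2px(cm,s["ee_pos"]))
M=np.zeros(g.shape,bool); M[185:222,105:285]=(g[185:222,105:285]>135)
b=sorted(blobs(M,100,2000),key=lambda t:-t[0][0])
print([(t[0].round(1),t[1]) for t in b])
w=px2w(cm,[t[0] for t in b],.078); print(w.round(4)); print(np.linalg.norm(np.diff(w,axis=0),axis=1))
print(px2w(cm,[b[0][0]],.072).round(4))
```

```text
tcp px [[252.9714991  237.05553672]]
[(array([267.5, 202.1]), array([257, 189,  22,  27, 571], dtype=int32))]
[[0.5183 0.208  0.078 ]]
[]
[[0.5205 0.2082 0.072 ]]
```

Run:
```python
from h import *
s=np.load("s1.npy",allow_pickle=True).item()
im=cv2.imread("pics/w1.png"); g=im.min(2).astype(int); cm=cam("wrist",s)
for u,v in((124,204),(172,204),(220,204),(268,202)): print(im[v,u])
for th in (150,170,185,200):
    M=np.zeros(g.shape,bool); M[180:225,105:290]=(g[180:225,105:290]>th)
    b=sorted(blobs(M,50,3000),key=lambda t:-t[0][0])
    print(th,[(t[0].round(1),t[1][2:]) for t in b]); 
    if b: print(px2w(cm,[t[0] for t in b],.078).round(4))
```

```text
[254 255 255]
[254 255 255]
[254 255 255]
[191 225 237]
150 [(array([267.5, 202.7]), array([ 22,  25, 532], dtype=int32))]
[[0.5191 0.2081 0.078 ]]
170 [(array([267.8, 203.1]), array([ 22,  24, 492], dtype=int32)), (array([218.7, 205. ]), array([ 24,  25, 558], dtype=int32)), (array([170. , 205.4]), array([ 25,  26, 575], dtype=int32)), (array([121.2, 205.5]), array([ 26,  26, 586], dtype=int32))]
[[0.5196 0.2084 0.078 ]
 [0.5187 0.1533 0.078 ]
 [0.516  0.0986 0.078 ]
 [0.513  0.0437 0.078 ]]
185 [(array([268.3, 203.2]), array([ 21,  24, 442], dtype=int32)), (array([218.7, 205. ]), array([ 23,  25, 549], dtype=int32)), (array([169.9, 205. ]), array([ 24,  25, 550], dtype=int32)), (array([121.3, 205.8]), array([ 25,  26, 561], dtype=int32))]
[[0.5197 0.2089 0.078 ]
 [0.5187 0.1533 0.078 ]
 [0.5156 0.0986 0.078 ]
 [0.5134 0.0437 0.078 ]]
200 [(array([275.6, 202.7]), array([  6,  23, 118], dtype=int32)), (array([218.6, 204.9]), array([ 23,  25, 541], dtype=int32)), (array([169.9, 205.5]), array([ 24,  24, 526], dtype=int32)), (array([121.1, 205.5]), array([ 25,  25, 532], dtype=int32))]
[[0.5196 0.217  0.078 ]
 [0.5186 0.1532 0.078 ]
 [0.5161 0.0985 0.078 ]
 [0.513  0.0436 0.078 ]]
```

Emit:
servo_tool(
  rows=[
    [[-0.52, 0.25, 0], [0, 0, 0], 1],
    [[-0.52, 0.25, 0.6], [0, 0, 0], 1],
    [[0, 0, 0.9], [0, 0, 0], 1],
    [[0, 0, 0.9], [0, 0, 0], 1],
    [[0, 0, 0.9], [0, 0, 0], 1],
  ],
)

```text
time_s: 2.15
ee_pos: [0.5175, 0.2115, 0.1185]
eef_rot: [-0.0, 0.026, 1.0, 0.0]
ft_force: [-0.2, 0.2, 0.1]
finger_gap: 0.0005
gripper_force: 0.0
```

Emit:
servo_tool(
  rows=[
    [[0, 0, 0.6], [0, 0, 0], 1],
    [[0, 0, 0.5], [0, 0, 0], 1],
    [[0, 0, 0], [0, 0, 0], 1],
    [[0, 0, 0], [0, 0, 0], 1],
  ],
)

```text
time_s: 2.55
ee_pos: [0.5181, 0.211, 0.0868]
eef_rot: [-0.0, 0.026, 1.0, 0.0]
ft_force: [-0.1, -0.8, 0.6]
finger_gap: 0.0007
gripper_force: 0.0
```

Emit:
servo_tool(
  rows=[
    [[-0.12, -0.13, 0.2], [0, 0, 0], 1],
    [[0, 0, 0.2], [0, 0, 0], 1],
    [[0, 0, 0], [0, 0, 0], 1],
    [[0, 0, 0], [0, 0, 0], 1],
  ],
)

```text
time_s: 2.95
ee_pos: [0.5221, 0.206, 0.0747]
eef_rot: [-0.0, 0.027, 1.0, -0.0]
ft_force: [-0.3, 1.2, 0.5]
finger_gap: 0.0006
gripper_force: 0.0
```

Emit:
servo_tool(
  rows=[
    [[0, 0, 0.05], [0, 0, 0], 1],
    [[0, 0, 0], [0, 0, 0], 1],
  ],
)

```text
time_s: 3.15
ee_pos: [0.5222, 0.2061, 0.0732]
eef_rot: [0.0, 0.027, 1.0, 0.0]
ft_force: [0.5, 0.4, -0.6]
finger_gap: 0.0006
gripper_force: 0.0
```

Emit:
servo_tool(
  rows=[
    [[0, 0, 0.03], [0, 0, 0], 1],
    [[0, 0, 0], [0, 0, 0], 1],
  ],
)

```text
time_s: 3.35
ee_pos: [0.5223, 0.2062, 0.0724]
eef_rot: [0.0, 0.027, 1.0, 0.0]
ft_force: [0.1, -1.2, -0.5]
finger_gap: 0.0005
gripper_force: 0.2
```

Emit:
servo_tool(
  rows=[
    [[0, 0, 0.02], [0, 0, 0], 1],
    [[0, 0, 0], [0, 0, 0], 1],
  ],
)

```text
time_s: 3.55
ee_pos: [0.5223, 0.2062, 0.0721]
eef_rot: [0.0, 0.027, 1.0, 0.0]
ft_force: [-1.0, 0.9, 5.0]
finger_gap: 0.0002
gripper_force: 2.3
```

Emit:
servo_tool(
  rows=[
    [[0, 0, 0.02], [0, 0, 0], 1],
    [[0, 0, 0], [0, 0, 0], 1],
  ],
)

```text
time_s: 3.75
ee_pos: [0.5223, 0.2062, 0.0715]
eef_rot: [0.0, 0.027, 1.0, 0.0]
ft_force: [-1.8, 0.8, 5.7]
finger_gap: 0.0007
gripper_force: 2.6
```

Contact at about 5 N, under 1 mm of travel, so the key is latched and still holding. On to key 2.

Emit:
servo_tool(
  rows=[
    [[0, 0, -0.7], [0, 0, 0], 1],
    [[0, -0.9, 0], [0, 0, 0], 1],
    [[0, -0.9, 0], [0, 0, 0], 1],
    [[0, 0, 0.4], [0, 0, 0], 1],
    [[0, 0, 0], [0, 0, 0], 1],
  ],
)

```text
time_s: 4.25
ee_pos: [0.5183, 0.1518, 0.0785]
eef_rot: [-0.001, 0.028, 1.0, -0.0]
ft_force: [0.3, -1.0, 0.2]
finger_gap: 0.0004
gripper_force: 0.0
```

Emit:
servo_tool(
  rows=[
    [[0, 0, 0], [0, 0, 0], 1],
  ],
)

```text
time_s: 4.35
ee_pos: [0.5188, 0.1528, 0.0794]
eef_rot: [-0.001, 0.027, 1.0, 0.0]
ft_force: [-0.3, 0.9, -1.0]
finger_gap: 0.0001
gripper_force: 0.0
```

Emit:
servo_tool(
  rows=[
    [[0, 0, 0.1], [0, 0, 0], 1],
    [[0, 0, 0], [0, 0, 0], 1],
  ],
)

```text
time_s: 4.55
ee_pos: [0.5194, 0.153, 0.077]
eef_rot: [0.0, 0.026, 1.0, 0.0]
ft_force: [-0.2, 0.5, 2.4]
finger_gap: 0.0004
gripper_force: 0.9
```

Emit:
servo_tool(
  rows=[
    [[0, 0, 0.05], [0, 0, 0], 1],
    [[0, 0, 0], [0, 0, 0], 1],
  ],
)

```text
time_s: 4.75
ee_pos: [0.5194, 0.1529, 0.0757]
eef_rot: [0.0, 0.027, 1.0, 0.0]
ft_force: [-0.5, 2.5, 3.2]
finger_gap: 0.0005
gripper_force: 1.2
```

Emit:
servo_tool(
  rows=[
    [[0, 0, -0.6], [0, 0, 0], 1],
    [[0, -0.92, 0], [0, 0, 0], 1],
    [[0, -0.92, 0], [0, 0, 0], 1],
    [[0, 0, 0.4], [0, 0, 0], 1],
    [[0, 0, 0], [0, 0, 0], 1],
  ],
)

```text
time_s: 5.25
ee_pos: [0.5151, 0.0969, 0.0801]
eef_rot: [-0.001, 0.028, 1.0, 0.0]
ft_force: [-0.3, 0.1, -0.0]
finger_gap: 0.0008
gripper_force: 0.0
```

Emit:
servo_tool(
  rows=[
    [[0, 0, 0], [0, 0, 0], 1],
  ],
)

```text
time_s: 5.35
ee_pos: [0.5158, 0.0977, 0.0809]
eef_rot: [-0.001, 0.027, 1.0, 0.0]
ft_force: [0.3, 0.3, 0.0]
finger_gap: 0.0002
gripper_force: 0.0
```

Key 2 was tapped at 3.2 N and 2.3 mm down. The tool is now over key 3.

Emit:
servo_tool(
  rows=[
    [[0, 0, 0.17], [0, 0, 0], 1],
    [[0, 0, 0], [0, 0, 0], 1],
    [[0, 0, 0], [0, 0, 0], 1],
  ],
)

```text
time_s: 5.65
ee_pos: [0.5166, 0.0978, 0.0766]
eef_rot: [0.0, 0.026, 1.0, 0.0]
ft_force: [0.5, 2.0, 1.9]
finger_gap: 0.0007
gripper_force: 1.0
```

Emit:
servo_tool(
  rows=[
    [[0, 0, 0.04], [0, 0, 0], 1],
    [[0, 0, 0], [0, 0, 0], 1],
  ],
)

```text
time_s: 5.85
ee_pos: [0.5165, 0.0976, 0.0754]
eef_rot: [0.0, 0.027, 1.0, 0.0]
ft_force: [0.8, 2.4, 2.1]
finger_gap: 0.0005
gripper_force: 1.3
```

Emit:
servo_tool(
  rows=[
    [[0, 0, -0.6], [0, 0, 0], 1],
    [[0, -0.92, 0], [0, 0, 0], 1],
    [[0, -0.92, 0], [0, 0, 0], 1],
    [[0, 0, 0.4], [0, 0, 0], 1],
    [[0, 0, 0], [0, 0, 0], 1],
  ],
)

```text
time_s: 6.35
ee_pos: [0.5119, 0.0417, 0.0796]
eef_rot: [-0.002, 0.028, 1.0, 0.0]
ft_force: [-0.3, -0.3, -0.1]
finger_gap: 0.0007
gripper_force: 0.0
```

Emit:
servo_tool(
  rows=[
    [[0, 0, 0], [0, 0, 0], 1],
  ],
)

```text
time_s: 6.45
ee_pos: [0.5126, 0.0425, 0.0805]
eef_rot: [-0.001, 0.027, 1.0, 0.0]
ft_force: [0.3, -0.1, -0.2]
finger_gap: 0.0005
gripper_force: 0.0
```

Emit:
servo_tool(
  rows=[
    [[0, 0, 0.17], [0, 0, 0], 1],
    [[0, 0, 0], [0, 0, 0], 1],
    [[0, 0, 0], [0, 0, 0], 1],
  ],
)

```text
time_s: 6.75
ee_pos: [0.5135, 0.0426, 0.0763]
eef_rot: [0.0, 0.026, 1.0, 0.0]
ft_force: [-0.9, 1.1, 2.3]
finger_gap: 0.0
gripper_force: 1.1
```

Emit:
servo_tool(
  rows=[
    [[0, 0, 0.04], [0, 0, 0], 1],
    [[0, 0, 0], [0, 0, 0], 1],
  ],
)

```text
time_s: 6.95
ee_pos: [0.5135, 0.0425, 0.0751]
eef_rot: [0.0, 0.027, 1.0, 0.0]
ft_force: [-0.1, 2.5, 2.8]
finger_gap: 0.0003
gripper_force: 1.4
```

Emit:
servo_tool(
  rows=[
    [[0, 0, -0.7], [0, 0, 0], 1],
    [[0, 0.91, 0], [0, 0, 0], 1],
    [[0, 0.91, 0], [0, 0, 0], 1],
    [[0, 0.91, 0], [0, 0, 0], 1],
    [[0, 0.91, 0], [0, 0, 0], 1],
  ],
)

```text
time_s: 7.45
ee_pos: [0.519, 0.1517, 0.0958]
eef_rot: [-0.0, 0.027, 1.0, -0.0]
ft_force: [0.1, 0.3, -0.1]
finger_gap: 0.0003
gripper_force: 0.0
```

Emit:
servo_tool(
  rows=[
    [[0, 0.91, 0], [0, 0, 0], 1],
    [[0, 0.91, 0], [0, 0, 0], 1],
    [[0, 0, 0], [0, 0, 0], 1],
    [[0, 0, 0], [0, 0, 0], 1],
  ],
)

```text
time_s: 7.85
ee_pos: [0.5217, 0.2056, 0.0955]
eef_rot: [-0.0, 0.026, 1.0, -0.0]
ft_force: [-0.1, -0.0, -0.2]
finger_gap: 0.0006
gripper_force: 0.0
```

Emit:
servo_tool(
  rows=[
    [[0, 0, 0.7], [0, 0, 0], 1],
    [[0, 0, 0.15], [0, 0, 0], 1],
    [[0, 0, 0.1], [0, 0, 0], 1],
    [[0, 0, 0.05], [0, 0, 0], 1],
    [[0, 0, 0], [0, 0, 0], 1],
  ],
)

```text
time_s: 8.35
ee_pos: [0.5221, 0.2044, 0.0668]
eef_rot: [-0.0, 0.027, 1.0, -0.0]
ft_force: [-1.4, -1.5, 7.0]
finger_gap: 0.0006
gripper_force: 3.4
```

Emit:
servo_tool(
  rows=[
    [[0, 0, 0], [0, 0, 0], 1],
    [[0, 0, 0], [0, 0, 0], 1],
  ],
)

```text
time_s: 8.55
ee_pos: [0.5221, 0.2044, 0.067]
eef_rot: [-0.0, 0.027, 1.0, -0.0]
ft_force: [-2.0, -1.1, 6.4]
finger_gap: 0.0
gripper_force: 3.4
```

Now at .067, 5 mm below the latched height, which should have released it. I'll press slightly further to be sure, then lift and look.

Emit:
servo_tool(
  rows=[
    [[0, 0, 0.05], [0, 0, 0], 1],
    [[0, 0, 0], [0, 0, 0], 1],
    [[0, 0, 0], [0, 0, 0], 1],
  ],
)

```text
time_s: 8.85
ee_pos: [0.5221, 0.2044, 0.0656]
eef_rot: [-0.0, 0.027, 1.0, -0.0]
ft_force: [-2.6, -0.9, 7.5]
finger_gap: 0.0005
gripper_force: 3.7
```

Emit:
servo_tool(
  rows=[
    [[0, 0, -0.4], [0, 0, 0], 1],
    [[0, 0, -0.9], [0, 0, 0], 1],
    [[0, 0, -0.9], [0, 0, 0], 1],
    [[0.9, 0, -0.9], [0, 0, 0], 1],
    [[0.9, 0, -0.9], [0, 0, 0], 1],
  ],
)

```text
time_s: 9.35
ee_pos: [0.4676, 0.2076, 0.1859]
eef_rot: [-0.0, 0.027, 1.0, -0.0]
ft_force: [-0.3, 0.7, 0.6]
finger_gap: 0.0006
gripper_force: 0.0
```

Emit:
servo_tool(
  rows=[
    [[-0.4, -0.9, -0.9], [0, 0, 0], 1],
    [[-0.4, -0.9, 0], [0, 0, 0], 1],
    [[0, 0, 0], [0, 0, 0], 1],
    [[0, 0, 0], [0, 0, 0], 1],
    [[0, 0, 0], [0, 0, 0], 1],
  ],
)

```text
time_s: 9.85
ee_pos: [0.4886, 0.1534, 0.2112]
eef_rot: [-0.001, 0.027, 1.0, 0.0]
ft_force: [-0.0, 0.6, 0.4]
finger_gap: 0.0002
gripper_force: 0.0
```

Run:
```python
from h import *
im=optics.snapshot("scene"); cv2.imwrite("pics/s2.png",im[:,:,::-1])
a=cv2.imread("pics/s2.png"); M=np.zeros(a.shape[:2],bool); M[155:185,240:335]=a.min(2)[155:185,240:335]>170
b=sorted(blobs(M,20,500),key=lambda t:t[0][0]); print([(t[0].round(1),t[1][2:]) for t in b]); print(px2w(cam("scene"),[t[0] for t in b],.078).round(4))
im=optics.snapshot("wrist"); 
o=np.vstack([cv2.resize(im[:,:,::-1],(512,384))[:,:],]); c=cv2.resize(a[120:220,140:400],(780,300),interpolation=cv2.INTER_CUBIC)
cv2.imwrite("pics/c2.png",np.vstack([c,cv2.resize(o,(780,300))[:, :]]))
```

```text
[(array([256.9, 169. ]), array([ 9,  7, 60], dtype=int32)), (array([278. , 168.1]), array([ 9,  7, 61], dtype=int32))]
[[0.5146 0.0406 0.078 ]
 [0.5173 0.0954 0.078 ]]
```

View pics/c2.png

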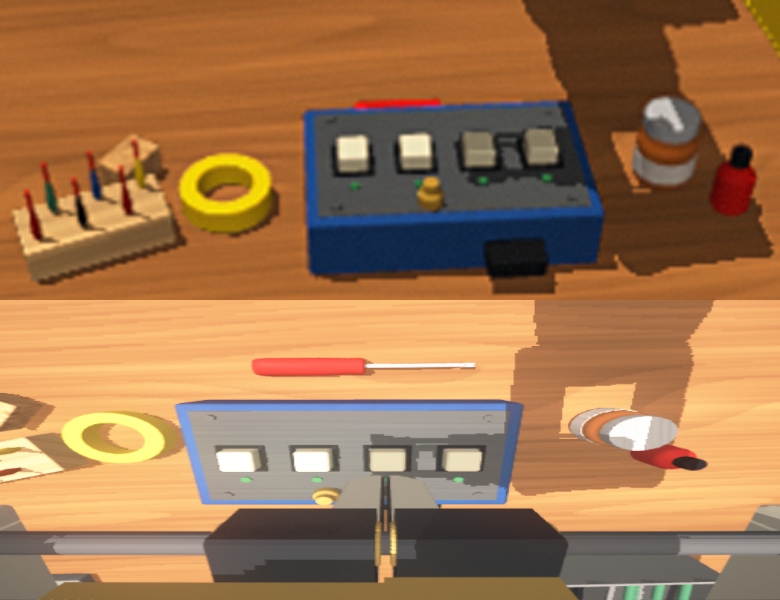

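The keys in the upper crop are at (353,153), (415,152), (480,149) and (541,147). They lie in one straight line, so key 1 now stands level with the others. Jar, tape, screwdriver, ferrule, bottle and floats are undisturbed, and the robot is clear.

```bash
python3 -c "
from cell import finish_job
print(finish_job())"
```

```text
the job is handed in; nothing more can be done
None
```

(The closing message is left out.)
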